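# Pin the swivel leaf onto a wooden display stand

## Task

Take the square-headed steel pin out of the peg rack and pin the loose wooden leaf to the stand with it: down through the hole in the leaf and on into the snug hole hidden in the stand below, until the pin's collar sits flush on the leaf, then let go. The leaf lies out of line and the lower hole was fitted by hand several millimetres off centre, so feel for it gently with the pin, never leaning hard on the stand, and leave the other things on the table where they are.

Things in the scene. Friction and masses are not known exactly. Their poses are not given: they have to be found in the camera images.
- pin: The stack pin, about 120 g. Origin on its axis at the collar's underside, z up along the axis. Steel shaft 12 mm in diameter down to z = -62 mm, its foot chamfered 1 mm. Wooden collar 34 mm in diameter, z 0 to 6 mm; above it a wooden grip of square section, 24 x 24 mm, sides along x and y, up to z = 52 mm. Starts upright, hanging by its collar in an 16 mm hole of the rack.
- leaf: The loose leaf, a light wooden board, 200 (x) x 110 (y) x 18 mm, about 260 g. Origin at the centre of its underside, z up. A through hole 15 mm in diameter runs along z at the origin. It lies free and flat on the stand's brass plate, its hole up to 10 mm out of line with the stand's centre in x and in y; the pin can drag it along.
- stand_top (a point): Centre of the stand's top, on the upper face of the 80 mm square brass plate (the leaf lies on it), 86 mm above the table; z up. The vertical hole in the plate is hidden by the leaf: 14 mm in diameter with hardly any chamfer, centre up to 6 mm from this point in x and up to 6 mm in y (this point's axes), different every time.
- stand: The fixed stand: round foot 230 mm across and 14 mm thick, square post 110 mm, brass plate on top. Origin at the centre of the foot's underside, z up. The hole under its plate is 33 mm long and open below, with room for the whole shaft. From about 15 mm below the plate's face a spring catch presses on the shaft: pushing on then takes a few newtons, under 15 N.
- rack: The fixed peg rack, a dark wooden block 70 (x) x 150 (y) x 70 mm, origin at the centre of its underside. Two upright through holes of 16 mm at y = +45 and -45 mm; the pin hangs in one of them, the spare peg in the other.
- spare_peg: A bystander: spare wooden peg with a round ball head 30 mm across, its top 43 mm above the rack. Origin at the underside of its collar.
- coaster: A bystander: wooden disc 52 mm across, 12 mm high, lying on the table; origin at the centre of its underside.
- offcut: A bystander: wooden block 50 x 32 x 22 mm on the table; origin at the centre of its underside.
Things that resemble listed ones, but are neither listed nor needed, are in the scene too. What is shaped like the stand but red is not meant.

How it is judged:
By the outcome, as a careful person would: the job done as asked, in the order asked, and still so for the second after the job is handed in, with the robot touching nothing.
It also fails if it takes over 72 s, if anything falls off the work surface, if the arm or the gripper's body presses on something with over 40 N, if the wrist force passes 120 N, or if a joint passes its speed limit or range.

## Robot

A 6-joint arm with a two-finger parallel gripper is mounted at the origin on the work surface. World frame = base frame: x ahead of the robot, y to its left, z up, the work surface at z = 0. Lengths are in m, angles in rad, forces in N, time in s.
With the tool pointing down it reaches from about 0.375 to 0.975 m from the base axis. Payload 3.8 kg.
Tool frame: the origin (TCP) lies at the very end of the fingers, on their centre line; the grasp point (between the pads) lies 19 mm behind it; z points along the fingers, y is the direction in which the jaws open and shut (so a half turn about z gives the same grasp; the last joint's range is limited). The gripper opens to 85 mm and grips with 20 to 120 N. Pads are 22 mm wide; open, the fingers measure 114 mm over their backs; the gripper's body (76 mm by 85 mm) begins 54 mm behind the grasp point. The pads swing forward as they close: fully open they stand 13 mm farther back than shut.
Start: joints at [-1.149, 0.264, 1.604, -0, 1.274, -0.037], TCP at [0.299, -0.605, 0.231] pointing down, gripper open.
Joint ranges: [-2.63, 2.63], [-0.94, 2.18], [0.31, 2.57], [-1.31, 4.45], [0, 2.66], [-2.55, 2.55]. Speed limits (rad/s): [2.57, 2.57, 3.14, 3.14, 3.14, 3.14].

## Interface

Orientations are given as a rotation vector (axis times angle).
In Python, from workcell import bot, viewer gives the robot as it stands.
- The arm moves only by the tool jog_arm, never from a script. Its argument "motion" is a list of rows, each an object of numbers: "dx", "dy", "dz": the shift along the world's x, y, z in cm; "turn": the turn about the world's z in rad. A call has 1 to 12 rows; each row shifts and turns the commanded pose from where the row before left it; what a row does not reach is not made up. A row lasts 1/12 s, in which the tool goes at most 41.7 mm and 7.16 degrees, less where a joint would pass 70% of its speed; a pose out of reach is approached as far as the arm can. A call is refused whole if a number of a shift passes 4.17 or a number of a turn 0.125, either way. A call with a gripper value outside its range is refused whole. "fingers" is the finger opening in cm, from 0 to 8.54, set as the call begins (left out, the last holds). The fingers move at their own pace and stop on an object; "grip_force" is the grip in N (left out, the last holds). Time passes only in rows, so rows that do not move let the fingers close. It gives the time, the measured TCP pose, the force and the opening at its end, in the units of the state.
- bot.read_state(): the state, without advancing time (a new reading comes with each control period).
- viewer.read_camera(name): name is "scene" or "top" or "wrist"; returns (picture, depth): 480x640x3 uint8, red, green, blue; 480x640 float32, m along the optical axis (not along the pixel's ray), 0 where there is no reading.
- viewer.camera_info(name): a dict with "vertical_fov" (degrees; the focal length in pixels is half the picture's height over the tangent of half this angle, whatever the lens; pixels are square), "cx", "cy" (the principal point, pixels), "dist" ([k1, k2, p1, p2, k3] as OpenCV has them; the pictures are not rectified), "R" (3x3) and "t" (3): a world point X has camera coordinates R X + t. Camera axes: x right, y down, z forward; pixel columns grow to the right and rows downward; lengths in m; the calibration is good to about 2 mm. A picture is of the moment at which its call begins: read the wrist's pose just before it. camera_info takes no time and is no camera call; for the wrist camera it gives the pose at the moment of the call.
- bot.finish_job(): hands the job in, once; it reports no verdict.
The state is a dict: "time": time; "q": joint angles; "joint_vel": joint speeds; "joint_torque": joint torques, N m; "tool_pos": TCP position; "tcp_rot": TCP orientation; "wrist_force": force on the tool from outside, world axes, zero at the start; "torque": the same for the moment, N m; "width": opening from 0.0 (shut) to 1.0 (fully open).
Only numpy, scipy, OpenCV 4.12 (cv2) and the standard library are available. Lean on these libraries where they do the work, as an engineer would, in place of code of your own. Each camera call takes 0.05 s, during which the arm holds its last target. There are 200 camera calls.

## Working session

There is one attempt and no reset: what is moved stays moved. The work goes in short steps, Python scripts to look and compute and a tool call to move; the robot and the scene stay as the last step left them, time stands still between calls to the robot, and variables do not carry over. Pictures are saved under pics/ and viewed, about 8 in all and at most 12, crops included, and the job is handed in when it is done.

Besides the shell and the picture viewer there is one more tool, called by a JSON object that holds its "op" and its "data". jog_arm: Moves the arm, as the interface text tells. Its arguments: {"type":"object","properties":{"motion":{"type":"array"},"fingers":{"type":"number"},"grip_force":{"type":"number"}},"required":["motion"]}

```bash
mkdir -p pics
cat > h.py <<'E'
import numpy as np, cv2
from workcell import bot, viewer
def cam(n):
    i=viewer.camera_info(n); im,d=viewer.read_camera(n)
    f=240/np.tan(np.radians(i["vertical_fov"])/2)
    K=np.array([[f,0,i["cx"]],[0,f,i["cy"]],[0,0,1]])
    return im,d,K,np.array(i["dist"],float),np.array(i["R"]),np.array(i["t"])
def ray(c,px):
    _,_,K,D,R,t=c
    u=cv2.undistortPoints(np.array(px,float).reshape(-1,1,2),K,D)[:,0]
    return -R.T@t,np.c_[u,np.ones(len(u))]@R
def onplane(c,px,z):
    o,d=ray(c,px); return o+d*((z-o[2])/d[:,2:3])
def cloud(c):
    v,u=np.mgrid[:480,:640]; o,d=ray(c,np.c_[u.ravel(),v.ravel()])
    return (o+d*c[1].reshape(-1,1)).reshape(480,640,3)
def save(n,im): cv2.imwrite('pics/'+n+'.png',im[...,::-1])
E
python3 - <<'E'
from h import *
import pickle
s=bot.read_state();print(s)
a=cam("top");b=cam("scene");pickle.dump((a,b),open('v.pkl','wb'))
save('top',a[0]);save('scene',b[0])
for c in(a,b):print(-c[4].T@c[5],c[2][0,0],c[4][2])
E
```

```text
{'time': 0.0, 'q': array([-1.14886706e+00,  2.64709428e-01,  1.60537687e+00, -2.33113390e-06,
        1.27370536e+00, -3.68991973e-02]), 'joint_vel': array([ 0.00138691,  0.00024375,  0.00071274,  0.00033213, -0.00141854,
        0.00066199]), 'joint_torque': array([-2.83816764e-03, -5.15127432e+01, -3.67310894e+01, -5.16756718e-04,
        1.30512955e-02,  3.30110254e-06]), 'tool_pos': array([ 0.29865379, -0.60451754,  0.22998994]), 'tcp_rot': array([-3.05718048e+00, -7.13930898e-01,  6.63862896e-04]), 'wrist_force': array([-0.06016296, -0.5286063 ,  1.21947122]), 'torque': array([-0.00172098, -0.00979264,  0.03980048]), 'width': 1.005627358453316}
[0.2399434  0.04792067 1.2955564 ] 510.2286667274898 [ 0.21650713  0.00294322 -0.9762766 ]
[ 0.59963977 -0.70747675  0.67191659] 456.67723015061813 [-0.09626219  0.78163524 -0.61626289]
```

View pics/top.png

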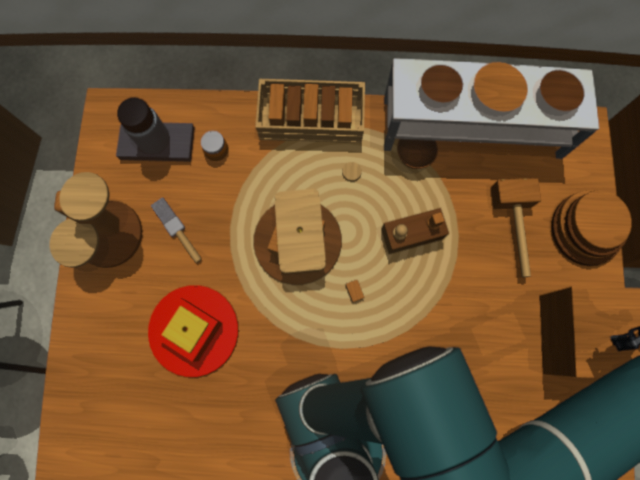

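View pics/scene.png

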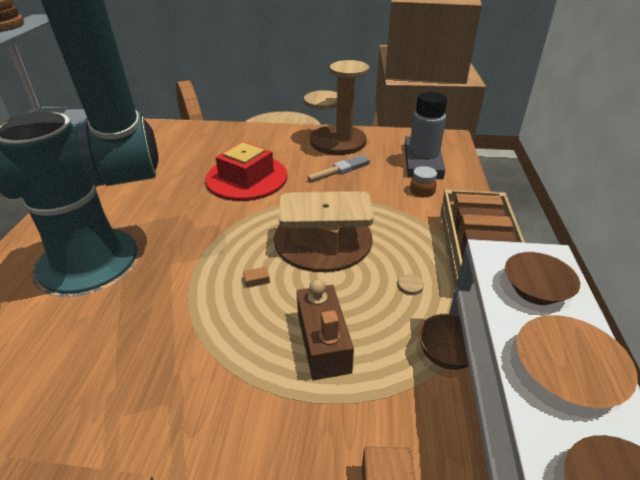

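Top view: the leaf is at (300,232) with its hole near (300,230), on the brown stand. The red stand at (193,331) is a decoy. In the rack, the head at (437,217) is square and the one at (400,232) is a ball. I'll check this in one enlarged crop and measure.

Run:
```python
from h import *
import pickle
a,b=pickle.load(open('v.pkl','rb'))
A=cv2.resize(a[0][175:300,245:465],None,fx=3.6,fy=3.6,interpolation=cv2.INTER_CUBIC)[:,:790]
B1=cv2.resize(b[0][180:275,265:385],None,fx=3,fy=3,interpolation=cv2.INTER_CUBIC)[:145*2]
B2=cv2.resize(b[0][270:380,290:360],None,fx=2.6,fy=2.6,interpolation=cv2.INTER_CUBIC)
can=np.zeros((600,800,3),np.uint8)
A=cv2.resize(A,None,fx=.68,fy=.68)
can[:A.shape[0],:A.shape[1]]=A; h=A.shape[0]
can[h:h+285,:360]=B1[:600-h]; can[h:h+286,380:562]=B2[:600-h]
save('crop',can); print(h)
print('hole',onplane(a,[(300,230)],.104),onplane(b,[(325.5,206)],.104))
print('pin',onplane(a,[(437,217)],.122),onplane(b,[(329,315)],.122))
P=cloud(a);Q=cloud(b)
for nm,X,c in(('top',P,a),('scene',Q,b)):
    ok=c[1]>0
    m=ok&(abs(X[...,2]-.104)<.006)&(np.hypot(X[...,0]-.57,X[...,1]-.0)<.35)
    n,l,st,_=cv2.connectedComponentsWithStats(m.astype(np.uint8))
    k=1+np.argmax(st[1:,4]); pts=X[l==k]
    print(nm,'leaf',cv2.minAreaRect(pts[:,:2].astype(np.float32)),np.median(pts[:,2]))
    m=ok&(abs(X[...,2]-.07)<.006)&(np.hypot(X[...,0]-.6,X[...,1]+.22)<.2)
    n,l,st,_=cv2.connectedComponentsWithStats(m.astype(np.uint8))
    k=1+np.argmax(st[1:,4]); pts=X[l==k]
    print('rack',cv2.minAreaRect(pts[:,:2].astype(np.float32)),np.median(pts[:,2]))
    m=ok&(X[...,2]>.116)&(X[...,2]<.13)&(np.hypot(X[...,0]-.6,X[...,1]+.22)<.2)
    pts=X[m]; print('pintop',len(pts),len(pts)and pts.mean(0), len(pts)>3 and cv2.minAreaRect(pts[:,:2].astype(np.float32)))
    # foot: dark pixels at z~.014
    m=ok&(abs(X[...,2]-.014)<.005)&(np.hypot(X[...,0]-.57,X[...,1]-.08)<.16)&(c[0].sum(-1)<260)
    pts=X[m]; 
    if len(pts):
        hl=cv2.convexHull(pts[:,:2].astype(np.float32))
        print('foot',len(pts),cv2.minEnclosingCircle(hl),cv2.fitEllipse(hl))
```

```text
306
hole [[0.52442906 0.10907829 0.104     ]] [[0.52599426 0.10665398 0.104     ]]
pin [[ 0.56431612 -0.21771114  0.122     ]] [[ 0.56171972 -0.21979115  0.122     ]]
top leaf ((0.5253947973251343, 0.11132250726222992), (0.20173737406730652, 0.10999570786952972), 7.10369348526001) 0.10332855782273198
rack ((0.548214316368103, -0.17771406471729279), (0.07149983942508698, 0.15250149369239807), 17.132225036621094) 0.06976828590113748
pintop 101 [ 0.56138687 -0.21844783  0.12135576] ((0.5480610728263855, -0.18564212322235107), (0.02374855987727642, 0.1024182140827179), 21.59575843811035)
foot 1925 ((0.5667442083358765, 0.08294796943664551), 0.1562623828649521) ((0.563134491443634, 0.09283557534217834), (0.2415086030960083, 0.31646528840065), 61.73414993286133)
scene leaf ((0.5246214270591736, 0.10910595208406448), (0.20036648213863373, 0.11547456681728363), 7.119329452514648) 0.10270167343539682
rack ((0.5476215481758118, -0.17902852594852448), (0.07037746161222458, 0.15141065418720245), 17.58833122253418) 0.06992727645550711
pintop 207 [ 0.56217289 -0.22351192  0.12149826] ((0.5618359446525574, -0.2208721786737442), (0.024088049307465553, 0.028102727606892586), 21.25981330871582)
foot 2347 ((0.5190287828445435, 0.11326044797897339), 0.11364194750785828) ((0.5221594572067261, 0.10354270040988922), (0.19937317073345184, 0.22236035764217377), 111.29379272460938)
```

View pics/crop.png

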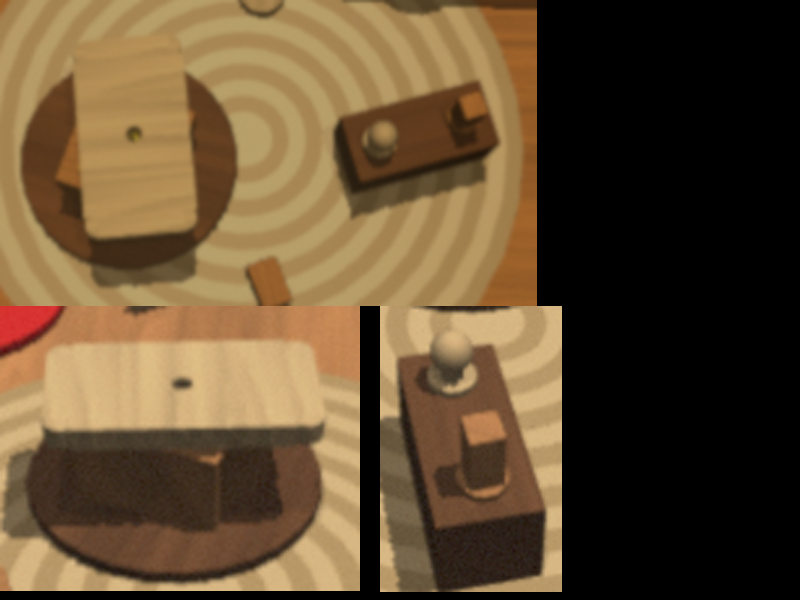

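The crop confirms it: the square-headed pin with its wooden collar sits in the rack's right hole at about (0.562,-0.220), and the ball-headed peg is the bystander. I'm moving over the pin.

{"op": "jog_arm", "data": {"motion": [{"dx":1.9,"dy":3.0},{"dx":1.9,"dy":3.0},{"dx":1.9,"dy":3.0},{"dx":1.9,"dy":3.0},{"dx":1.9,"dy":3.0},{"dx":1.9,"dy":3.0},{"dx":1.9,"dy":3.0},{"dx":1.9,"dy":3.0},{"dx":1.9,"dy":3.0},{"dx":1.9,"dy":3.0},{"dx":1.9,"dy":3.0},{"dx":1.9,"dy":3.0}]}}

```text
validation failed for argument at $.mo...
```

{"op": "jog_arm", "data": {"motion": [{"turn":-0.06},{"turn":-0.05}], "fingers": 5}}

```text
validation failed for argument at $.mo...
```

Run:
```python
from h import *
s=bot.read_state();print(s['time'],s['tool_pos'],s['tcp_rot'],s['wrist_force'])
w=cam("wrist");save('w1',w[0]);print('cam',-w[4].T@w[5],w[4])
X=cloud(w);ok=w[1]>0
m=ok&(abs(X[...,2]-.122)<.004)&(np.hypot(X[...,0]-.562,X[...,1]+.22)<.03)
print(m.sum(),X[m].mean(0) if m.any() else 0,cv2.minAreaRect(X[m][:,:2].astype(np.float32)) if m.sum()>3 else 0)
b=cam('top');import pickle;pickle.dump(b,open('t2.pkl','wb'))
a,sc=pickle.load(open('v.pkl','rb'))
# foot circle: dark-brown region outline, r=115 fit at z=.014
from scipy.optimize import least_squares
for n,c in(('top',a),('scene',sc)):
    g=cv2.cvtColor(c[0],cv2.COLOR_RGB2GRAY).astype(float)
    c0=np.array([.518,.112]); th=np.radians(np.arange(0,360,3))
    pts=[]
    for t in th:
        r=np.arange(.095,.135,.0005)
        W=np.c_[c0[0]+r*np.cos(t),c0[1]+r*np.sin(t),0*r+.014]
        px=cv2.projectPoints(W,cv2.Rodrigues(c[4])[0],c[5],c[2],c[3])[0][:,0].astype(np.float32)
        v=cv2.remap(g.astype(np.float32),px[:,0],px[:,1],cv2.INTER_LINEAR)[:,0]
        d=v[6:]-v[:-6]; k=np.argmax(d)
        if d[k]>35: pts.append(W[k+3,:2])
    pts=np.array(pts)
    f=least_squares(lambda p:np.hypot(*(pts-p).T)-.115,c0,loss='soft_l1',f_scale=.001)
    print(n,len(pts),f.x,np.median(abs(f.fun)))
```

```text
0.1 [ 0.29866092 -0.60459861  0.23006389] [-3.05734410e+00 -7.13908909e-01  6.55926661e-04] [ 0.03096338 -0.22874147  0.66278139]
cam [ 0.36506181 -0.5705463   0.37227711] [[ 0.44266278 -0.89668474 -0.00247759]
 [-0.85778648 -0.42426181  0.29017972]
 [-0.26125088 -0.12632652 -0.95696896]]
0 0 0
top 68 [0.51772346 0.11970305] 0.0008406421286039634
scene 71 [0.51741044 0.10815583] 0.0007313369919023788
```

View pics/w1.png

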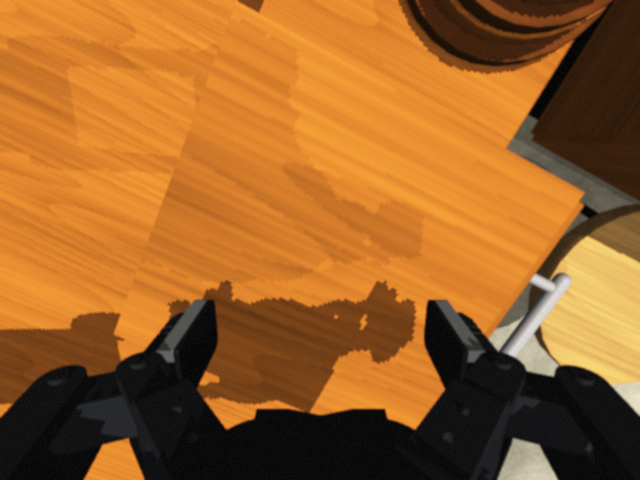

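Both moves were rejected as malformed, so the arm is still at the start and this picture shows only the bare table. I'll retry with every key present in each row.

{"op": "jog_arm", "data": {"motion": [{"dx":1.9,"dy":3.0,"dz":0,"turn":0},{"dx":1.9,"dy":3.0,"dz":0,"turn":0},{"dx":1.9,"dy":3.0,"dz":0,"turn":0},{"dx":1.9,"dy":3.0,"dz":0,"turn":0},{"dx":1.9,"dy":3.0,"dz":0,"turn":0},{"dx":1.9,"dy":3.0,"dz":0,"turn":0},{"dx":1.9,"dy":3.0,"dz":0,"turn":0},{"dx":1.9,"dy":3.0,"dz":0,"turn":0},{"dx":1.9,"dy":3.0,"dz":0,"turn":0},{"dx":1.9,"dy":3.0,"dz":0,"turn":-0.05},{"dx":1.9,"dy":3.0,"dz":0,"turn":-0.06},{"dx":0,"dy":0,"dz":0,"turn":0}], "fingers": 5}}

```text
time: 1.2
tool_pos: [0.5106, -0.27, 0.2312]
tcp_rot: [-3.091, -0.548, -0.003]
wrist_force: [-0.7, -1.5, 0.3]
width: 0.583
```

```bash
cat > p.py <<'E'
from h import *
import sys
s=bot.read_state();print(s['time'],s['tool_pos'],s['tcp_rot'],s['wrist_force'],s['width'])
w=cam("wrist");save(sys.argv[1],w[0]);print('cam',-w[4].T@w[5])
X=cloud(w);ok=w[1]>0
m=ok&(abs(X[...,2]-.122)<.004)&(np.hypot(X[...,0]-.562,X[...,1]+.22)<.03)
print(m.sum(),X[m].mean(0) if m.any() else 0,cv2.minAreaRect(X[m][:,:2].astype(np.float32)) if m.sum()>3 else 0)
E
python3 p.py w2
```

```text
1.2 [ 0.51057679 -0.27000423  0.23118899] [-3.09073056 -0.54839234 -0.00314351] [-0.65829798 -1.49193861  0.25070486] 0.5825735547939846
cam [ 0.57978311 -0.24342859  0.37358191]
1256 [ 0.56369101 -0.21831267  0.12146373] ((0.5634838938713074, -0.21808895468711853), (0.024077747017145157, 0.02406184747815132), 20.290386199951172)
```

View pics/w2.png

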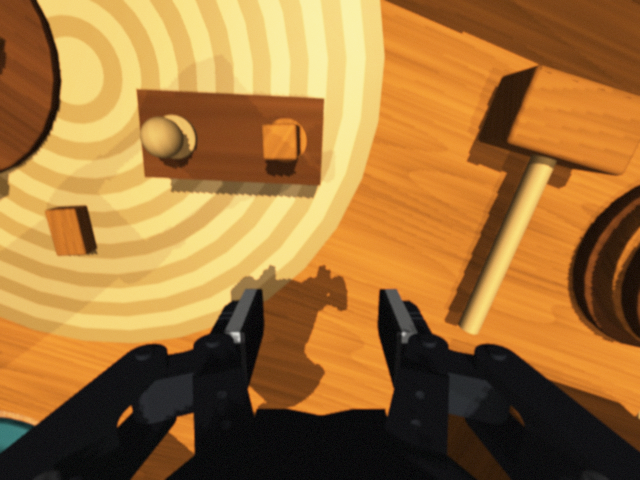

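The wrist view shows the pin head at (281,140), upright, and the ball peg at (165,138). The head's yaw of 20.3° matches the tool's 20.1°. Next I align and descend.

{"op": "jog_arm", "data": {"motion": [{"dx":2.6,"dy":2.6,"dz":-2,"turn":0},{"dx":2.6,"dy":2.6,"dz":-3,"turn":0},{"dx":0,"dy":0,"dz":-3,"turn":0},{"dx":0,"dy":0,"dz":0,"turn":0},{"dx":0,"dy":0,"dz":0,"turn":0}]}}

```text
time: 1.67
tool_pos: [0.5544, -0.2264, 0.1527]
tcp_rot: [-3.091, -0.545, 0.008]
wrist_force: [0.9, 0.2, 0.7]
width: 0.586
```

```bash
python3 p.py w3
```

```text
1.6667 [ 0.55439233 -0.2263526   0.1527351 ] [-3.09108094 -0.54520734  0.00820863] [0.94637389 0.23557788 0.65315877] 0.5862699475896689
cam [ 0.6246518  -0.19976924  0.294588  ]
2000 [ 0.56452436 -0.21767359  0.12143994] ((0.5637115240097046, -0.21784158051013947), (0.02410881221294403, 0.02369052730500698), 20.62628746032715)
```

{"op": "jog_arm", "data": {"motion": [{"dx":0.5,"dy":0.45,"dz":0,"turn":0},{"dx":0.4,"dy":0.4,"dz":-1.2,"turn":0},{"dx":0,"dy":0,"dz":-2,"turn":0},{"dx":0,"dy":0,"dz":-2,"turn":0},{"dx":0,"dy":0,"dz":-1.5,"turn":0},{"dx":0,"dy":0,"dz":0,"turn":0},{"dx":0,"dy":0,"dz":0,"turn":0}]}}

```text
time: 2.3
tool_pos: [0.5654, -0.2181, 0.0878]
tcp_rot: [-3.094, -0.544, 0.001]
wrist_force: [0.2, 0.1, -0.0]
width: 0.586
```

{"op": "jog_arm", "data": {"motion": [{"dx":0,"dy":0,"dz":0,"turn":0},{"dx":0,"dy":0,"dz":0,"turn":0},{"dx":0,"dy":0,"dz":0,"turn":0},{"dx":0,"dy":0,"dz":0,"turn":0},{"dx":0,"dy":0,"dz":0,"turn":0},{"dx":0,"dy":0,"dz":0,"turn":0}], "fingers": 1.5, "grip_force": 50}}

```text
time: 2.8
tool_pos: [0.5672, -0.2186, 0.0901]
tcp_rot: [3.092, 0.545, 0.005]
wrist_force: [1.3, 1.1, 6.0]
width: 0.272
```

{"op": "jog_arm", "data": {"motion": [{"dx":0,"dy":0,"dz":0.3,"turn":0},{"dx":0,"dy":0,"dz":0.6,"turn":0},{"dx":0,"dy":0,"dz":1.2,"turn":0},{"dx":0,"dy":0,"dz":1.5,"turn":0},{"dx":0,"dy":0,"dz":1.5,"turn":0},{"dx":0,"dy":0,"dz":1.5,"turn":0},{"dx":0,"dy":0,"dz":1.5,"turn":0},{"dx":0,"dy":0,"dz":1.5,"turn":0},{"dx":0,"dy":0,"dz":1.5,"turn":0},{"dx":0,"dy":0,"dz":1.5,"turn":0},{"dx":0,"dy":0,"dz":0,"turn":0},{"dx":0,"dy":0,"dz":0,"turn":0}]}}

```text
time: 3.8
tool_pos: [0.5663, -0.2182, 0.2156]
tcp_rot: [3.092, 0.545, 0.004]
wrist_force: [-0.1, -0.3, -2.0]
width: 0.272
```

Run:
```python
from h import *
s=bot.read_state();print(s['time'],s['tool_pos'],s['tcp_rot'],s['wrist_force'],s['width'])
w=cam("wrist");b=cam("scene")
import pickle;pickle.dump((w,b),open('g.pkl','wb'))
can=np.zeros((480,800,3),np.uint8)
can[:,:400]=w[0][:,120:520]
can[:,400:]=cv2.resize(b[0][150:390,240:440],None,fx=2,fy=2,interpolation=cv2.INTER_CUBIC)
save('g',can)
```

```text
3.8 [ 0.56628566 -0.21820316  0.21560366] [3.09249279 0.54498052 0.00355413] [-0.13851949 -0.25552075 -2.04199938] 0.27229617077531626
```

View pics/g.png

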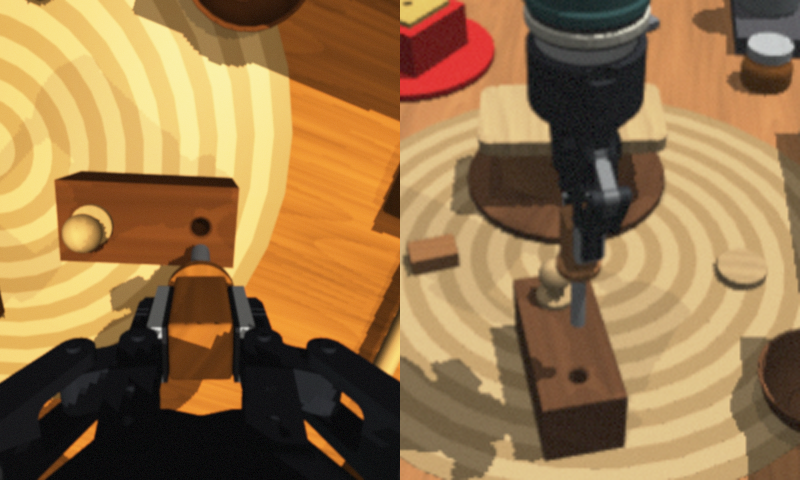

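The pin is gripped, out of the rack and upright, and the rack hole is empty. Next I put the wrist camera straight above the leaf hole to look down through it at the plate.

{"op": "jog_arm", "data": {"motion": [{"dx":-0.6,"dy":1.6,"dz":0.5,"turn":0},{"dx":-1.1,"dy":2.9,"dz":0.5,"turn":0},{"dx":-1.1,"dy":2.9,"dz":0,"turn":0},{"dx":-1.1,"dy":2.9,"dz":0,"turn":0},{"dx":-1.1,"dy":2.9,"dz":0,"turn":0},{"dx":-1.1,"dy":2.9,"dz":0,"turn":0},{"dx":-1.1,"dy":2.9,"dz":0,"turn":0},{"dx":-1.1,"dy":2.9,"dz":0,"turn":0},{"dx":-1.1,"dy":2.9,"dz":0,"turn":0},{"dx":-1.1,"dy":2.9,"dz":0,"turn":0},{"dx":-0.6,"dy":1.6,"dz":0,"turn":0},{"dx":0,"dy":0,"dz":0,"turn":0}]}}

```text
time: 4.9
tool_pos: [0.4519, 0.0781, 0.2229]
tcp_rot: [-3.091, -0.55, 0.004]
wrist_force: [0.4, -0.5, -2.5]
width: 0.278
```

```bash
cat > l.py <<'E'
from h import *
import sys,pickle
s=bot.read_state();print(s['time'],s['tool_pos'],s['tcp_rot'],s['wrist_force'],s['width'])
w=cam("wrist");pickle.dump(w,open(sys.argv[1]+'.pkl','wb'));print('cam',-w[4].T@w[5])
p=cv2.projectPoints(np.array([[.525,.109,.104]]),cv2.Rodrigues(w[4])[0],w[5],w[2],w[3])[0][0,0];print(p)
x,y=[int(v) for v in p]
x=min(max(x,50),590);y=min(max(y,50),430)
can=np.zeros((480,800,3),np.uint8);can[:,:400]=cv2.resize(w[0],(400,300))[:480].repeat(1,0) if 0 else np.vstack([cv2.resize(w[0],(400,300)),np.zeros((180,400,3),np.uint8)])
can[:400,400:]=cv2.resize(w[0][y-40:y+40,x-40:x+40],(400,400),interpolation=cv2.INTER_CUBIC)
save(sys.argv[1],can);print('crop origin',x-40,y-40,'scale 5')
E
python3 l.py l1
```

```text
4.9 [0.4518665  0.07810119 0.22285473] [-3.09103081 -0.55036116  0.00428738] [ 0.40891275 -0.47167636 -2.50758097] 0.27818685318713704
cam [0.5216877  0.10497742 0.36488873]
[317.68705983 122.73436541]
crop origin 277 82 scale 5
```

View pics/l1.png

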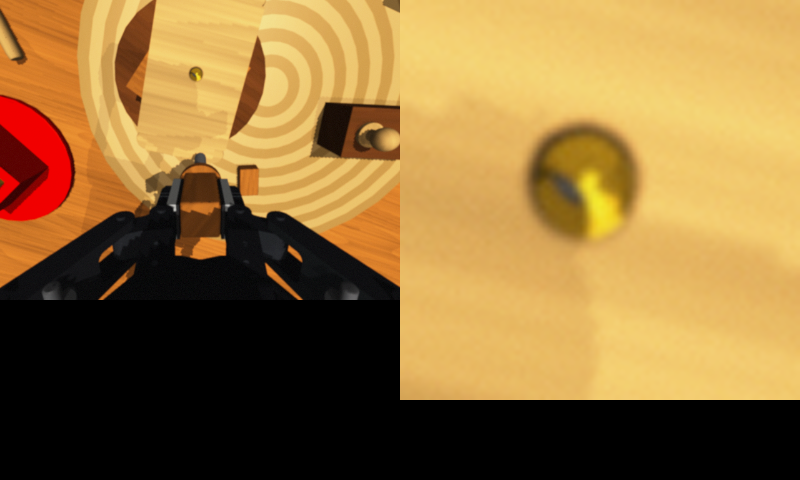

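Hole is at picture pixel (313,118). Inside it, most of the floor is brass, with a dark, greyish lens at the left that is probably the plate hole. Enlarging it.

Run:
```python
from h import *
import pickle
w=pickle.load(open('l1.pkl','rb'))
c=w[0][102:136,296:332]
z=cv2.resize(c,None,fx=16,fy=16,interpolation=cv2.INTER_CUBIC).astype(float)
save('l2',np.clip(255*(z/255)**.6,0,255).astype(np.uint8))
g=cv2.cvtColor(w[0],cv2.COLOR_RGB2LAB)[106:132,301:327]
m=(cv2.cvtColor(w[0],cv2.COLOR_RGB2GRAY)<120).astype(np.uint8)
sub=w[0][104:134,299:329].astype(int)
print('sat-blue channel');
for r in sub[4:27,:,:]: print(' '.join('%3d'%(p[0]-p[2]) for p in r))
print('hole',onplane(w,[(400-400+277+(583-400)/5,82+181/5)],.104), onplane(w,[(277+(568-400)/5,82+187/5)],.086))
```

```text
sat-blue channel
134 133 134 131 135 134 128 119 103  93  83  79  84  78  88  90  89  88  89  99 111 122 134 133 132 133 132 133 132 131
132 131 133 132 134 127 114  92  77  72  78  97 108 113 115 121 118 110 101  91  89 104 120 131 135 134 134 132 130 135
132 131 132 131 124 114  92  77  78  94 110 127 136 137 143 141 139 136 127 111  93  89 101 121 134 135 132 131 134 132
131 132 131 130 121 100  81  77  95 121 135 138 143 142 143 151 145 147 137 130 115  95  93 108 129 134 132 134 131 132
132 133 133 127 109  83  72  89 119 133 140 150 140 138 144 144 146 146 149 142 133 117  93  97 118 135 134 135 132 134
131 132 132 120  97  76  74 102 129 136 137 144 143 143 142 141 141 144 147 149 142 126 106  94 110 129 134 131 134 131
135 132 128 114  90  69  82 108 124 134 138 142 142 141 143 143 142 144 143 147 142 130 110 100 104 124 136 131 134 131
134 129 126 109  79  60  77  96 105 118 129 139 139 146 144 150 151 146 144 140 136 124 115 102 100 116 133 134 132 135
131 129 121 103  71  54  68  74  76  83  98 118 131 145 155 172 179 167 147 135 132 124 117 111 105 116 133 135 131 132
131
[... 1055 characters left out ...]
9 133 133 131 132 133
127 130 126 125 122 114 104  97 104 108 115 115 117 116 121 151 190 207 201 198 196 181 152 133 132 134 133 131 131 135
128 131 126 129 127 122 115 106 105 102 111 114 119 115 130 157 193 196 197 190 176 155 139 133 132 132 134 132 137 132
128 124 127 129 125 126 121 117 109 104 106 111 109 116 129 155 186 187 183 167 150 136 130 133 134 133 135 135 133 133
127 127 127 127 132 127 125 120 117 113 109 110 112 116 121 142 161 162 154 141 134 130 131 132 136 131 133 135 130 133
128 127 128 129 128 128 129 126 124 122 119 117 116 120 121 131 138 139 134 134 131 134 131 133 132 134 135 131 134 132
hole [[0.5268409  0.11270206 0.104     ]] [[0.52562797 0.11504556 0.086     ]]
```

View pics/l2.png

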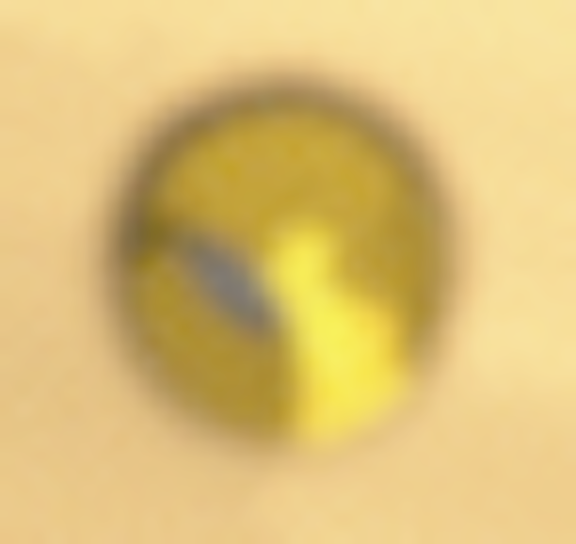

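The lens is ambiguous because of shadows, so I'll take a few more looks from shifted viewpoints and view them in one composite.

{"op": "jog_arm", "data": {"motion": [{"dx":1.2,"dy":1.5,"dz":0,"turn":0},{"dx":1.2,"dy":1.5,"dz":0,"turn":0},{"dx":0,"dy":0,"dz":0,"turn":0},{"dx":0,"dy":0,"dz":0,"turn":0}]}}

```text
time: 5.28
tool_pos: [0.4786, 0.1046, 0.2234]
tcp_rot: [3.093, 0.546, -0.003]
wrist_force: [-0.6, 0.0, -1.8]
width: 0.277
```

```bash
python3 l.py m1
```

```text
5.2833 [0.47863148 0.10463451 0.22336917] [ 3.09328130e+00  5.45794717e-01 -2.56871365e-03] [-0.56399862  0.04418394 -1.83341564] 0.2773524362784829
cam [0.54831871 0.13157967 0.36545715]
[338.63914144 172.2321267 ]
crop origin 298 132 scale 5
```

{"op": "jog_arm", "data": {"motion": [{"dx":-1.5,"dy":1.5,"dz":0,"turn":0},{"dx":-1.5,"dy":1.5,"dz":0,"turn":0},{"dx":0,"dy":0,"dz":0,"turn":0},{"dx":0,"dy":0,"dz":0,"turn":0}]}}

```text
time: 5.67
tool_pos: [0.4478, 0.1344, 0.2237]
tcp_rot: [3.093, 0.546, -0.001]
wrist_force: [1.1, 0.2, -1.0]
width: 0.275
```

```bash
python3 l.py m2
```

```text
5.6667 [0.44778883 0.13439539 0.22372852] [ 3.09316518e+00  5.45909358e-01 -8.30577497e-04] [ 1.10635176  0.17425771 -0.9780765 ] 0.27530070284855157
cam [0.51730477 0.16134486 0.36584075]
[392.92145269 145.70898628]
crop origin 352 105 scale 5
```

{"op": "jog_arm", "data": {"motion": [{"dx":-1,"dy":-2,"dz":0,"turn":0},{"dx":-1,"dy":-2.5,"dz":0,"turn":0},{"dx":0,"dy":-2.5,"dz":0,"turn":0},{"dx":0,"dy":-2,"dz":0,"turn":0},{"dx":0,"dy":0,"dz":0,"turn":0},{"dx":0,"dy":0,"dz":0,"turn":0}]}}

```text
time: 6.22
tool_pos: [0.4289, 0.0435, 0.2241]
tcp_rot: [3.095, 0.54, 0.001]
wrist_force: [0.7, -0.2, -0.7]
width: 0.274
```

```bash
python3 l.py m3
cat > r.py <<'E'
from h import *
import pickle,sys
# rectified views of plane z=.086 (plate) : 0.1mm... 12 px/mm, world: right=-y, up=+x
def rect(w,z,c=(.526,.112),half=.014,ppm=10):
    n=int(2*half*1000*ppm); i=np.arange(n)/ppm/1000
    X=c[0]+half-i[:,None]+0*i; Y=c[1]+half-i[None]+0*i[:,None]
    W=np.stack([X,Y,0*X+z],-1).reshape(-1,3)
    p=cv2.projectPoints(W,cv2.Rodrigues(w[4])[0],w[5],w[2],w[3])[0].reshape(n,n,2).astype(np.float32)
    r=cv2.remap(w[0],p[...,0],p[...,1],cv2.INTER_CUBIC)
    return np.clip(255*(r/255.)**.6,0,255).astype(np.uint8)
if __name__=="__main__":
    out=[]
    for k in sys.argv[2:]:
        w=pickle.load(open(k+'.pkl','rb')); r=rect(w,.086); 
        for q in range(0,280,50): r[q,::4]=255; r[::4,q]=255
        out.append(r)
    n=280; can=np.zeros((560,560,3),np.uint8)
    for i,r in enumerate(out): can[(i//2)*n:(i//2+1)*n,(i%2)*n:(i%2+1)*n]=r
    save(sys.argv[1],can)
E
python3 r.py rr l1 m1 m2 m3
```

```text
6.2167 [0.42889864 0.04353287 0.22413126] [3.09478243e+00 5.39595464e-01 5.82693425e-04] [ 0.71298018 -0.21253664 -0.72747321] 0.2737751000955702
cam [0.4984095  0.07012481 0.36636952]
[279.6851971   71.53911459]
crop origin 239 31 scale 5
```

View pics/rr.png

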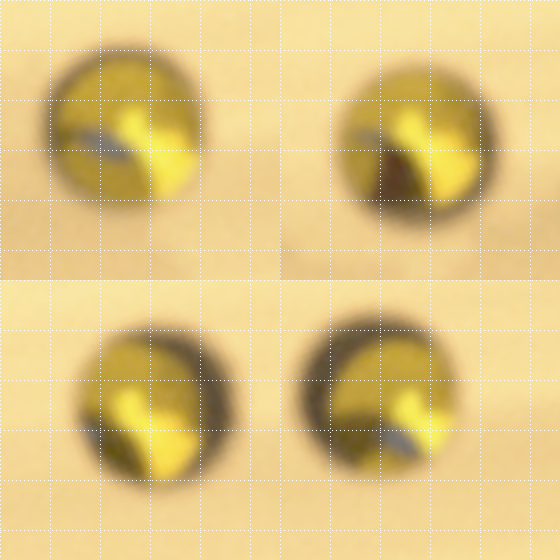

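The rectified views agree: the leaf hole is at about (0.5268,0.1131). The plate hole's upper-right edge arc is fixed across the views, which puts its centre near (0.520,0.1176). Next I measure the pin in the hand with the same camera.

Run:
```python
from h import *
import pickle
from scipy.spatial.transform import Rotation as Ro
from scipy.optimize import least_squares
T={'l1':([0.4518665,0.07810119,0.22285473],[-3.09103081,-0.55036116,0.00428738]),'m1':([0.47863148,0.10463451,0.22336917],[3.09328130,.545794717,-.00256871365]),'m3':([0.42889864,0.04353287,0.22413126],[3.09478243,.539595464,.000582693])}
for k,(t,r) in T.items():
    w=pickle.load(open(k+'.pkl','rb'));X=cloud(w);ok=w[1]>0
    L=(X-t)@Ro.from_rotvec(r).as_matrix()
    for nm,lo,hi,R in(('shaft',.03,.078,.006),('collar',.016,.019,.017),):
        m=ok&(L[...,2]>lo)&(L[...,2]<hi)&(np.hypot(L[...,0],L[...,1])<.03)
        P=L[m]
        if len(P)<5: print(k,nm,len(P));continue
        f=least_squares(lambda p:np.hypot(P[:,0]-p[0]-p[2]*(P[:,2]-.05)*(nm=='shaft'),P[:,1]-p[1]-p[3]*(P[:,2]-.05)*(nm=='shaft'))-R,[0,0,0,0],loss='soft_l1',f_scale=.001)
        print(k,nm,len(P),P.min(0),P.max(0),'c',f.x,np.median(abs(f.fun)))
    m=ok&(L[...,2]>-.04)&(L[...,2]<-.028)&(np.hypot(L[...,0],L[...,1])<.02)
    if m.any(): print(k,'head',m.sum(),np.median(L[m],0),L[m].min(0),L[m].max(0))
```

```text
l1 shaft 241 [-0.00341361 -0.00771402  0.04997591] [0.00313426 0.00404225 0.07778549] c [-0.00335888 -0.00165625 -0.00416317 -0.00505826] 0.00011354755476408566
l1 collar 139 [ 0.00251306 -0.01746339  0.01601874] [0.01417873 0.01440631 0.01896302] c [-0.00324342 -0.00158806  0.          0.        ] 0.00012681689140030608
l1 head 5161 [ 0.00071484 -0.00095752 -0.03162386] [-0.01455944 -0.01715037 -0.03998987] [ 0.01238597  0.01832381 -0.02800245]
m1 shaft 247 [-0.00353488 -0.00769122  0.05088748] [0.00301399 0.00409908 0.0779724 ] c [-0.00342132 -0.00161865 -0.00409591 -0.00353979] 0.00012698618218949694
m1 collar 134 [ 0.00237621 -0.01731837  0.01601203] [0.01402102 0.01446318 0.0189973 ] c [-0.00328191 -0.0015459   0.          0.        ] 0.0001246992393203819
m1 head 5175 [ 0.00076015 -0.00093159 -0.03161327] [-0.01513393 -0.01706687 -0.03999715] [ 0.0122812   0.01855617 -0.02801227]
m3 shaft 240 [-0.00356093 -0.00773108  0.0506287 ] [0.00312574 0.00406054 0.07797566] c [-3.32360688e-03 -1.73444258e-03 -9.27500112e-03  6.76319932e-05] 0.00012348291939147035
m3 collar 135 [ 0.00188939 -0.01739428  0.01602109] [0.01425188 0.01453388 0.01898678] c [-0.00323393 -0.00157538  0.          0.        ] 0.00011177574525616032
m3 head 5186 [ 0.00078541 -0.00096517 -0.03161532] [-0.01488761 -0.01720273 -0.03998743] [ 0.01224291  0.01863554 -0.02800476]
```

{"op": "jog_arm", "data": {"motion": [{"dx":1.5,"dy":1.0,"dz":0,"turn":0},{"dx":2.3,"dy":1.6,"dz":0,"turn":0},{"dx":2.3,"dy":1.6,"dz":0,"turn":0},{"dx":2.3,"dy":1.6,"dz":0,"turn":0},{"dx":1.76,"dy":1.12,"dz":0,"turn":0},{"dx":0,"dy":0,"dz":-1,"turn":0},{"dx":0,"dy":0,"dz":-1,"turn":0},{"dx":0,"dy":0,"dz":0,"turn":0},{"dx":0,"dy":0,"dz":0,"turn":0},{"dx":0,"dy":0,"dz":0,"turn":0}]}}

```text
time: 7.1
tool_pos: [0.5293, 0.1139, 0.2036]
tcp_rot: [3.094, 0.545, -0.002]
wrist_force: [-0.6, -1.2, -1.3]
width: 0.272
```

{"op": "jog_arm", "data": {"motion": [{"dx":0.12,"dy":-0.12,"dz":0,"turn":0},{"dx":0,"dy":0,"dz":-0.6,"turn":0},{"dx":0,"dy":0,"dz":-0.6,"turn":0},{"dx":0,"dy":0,"dz":-0.4,"turn":0},{"dx":0,"dy":0,"dz":-0.3,"turn":0},{"dx":0,"dy":0,"dz":-0.3,"turn":0},{"dx":0,"dy":0,"dz":0,"turn":0},{"dx":0,"dy":0,"dz":0,"turn":0}]}}

```text
time: 7.77
tool_pos: [0.5313, 0.113, 0.1817]
tcp_rot: [-3.094, -0.545, 0.001]
wrist_force: [0.3, 0.0, -0.3]
width: 0.273
```

{"op": "jog_arm", "data": {"motion": [{"dx":0,"dy":0,"dz":-0.2,"turn":0},{"dx":0,"dy":0,"dz":-0.2,"turn":0},{"dx":0,"dy":0,"dz":-0.2,"turn":0},{"dx":0,"dy":0,"dz":0,"turn":0},{"dx":0,"dy":0,"dz":0,"turn":0}]}}

```text
time: 8.18
tool_pos: [0.5313, 0.113, 0.1758]
tcp_rot: [-3.094, -0.545, 0.001]
wrist_force: [-0.8, 0.1, -2.1]
width: 0.274
```

Run:
```python
from h import *
for i in range(5): s=bot.read_state();print(s['tool_pos'],s['wrist_force'],s['torque'])
```

```text
[0.53130097 0.11300965 0.17581293] [-0.80866251  0.11038454 -2.14157311] [ 0.06443246 -0.04716531 -0.0080239 ]
[0.53130097 0.11300965 0.17581293] [-0.80866251  0.11038454 -2.14157311] [ 0.06443246 -0.04716531 -0.0080239 ]
[0.53130097 0.11300965 0.17581293] [-0.80866251  0.11038454 -2.14157311] [ 0.06443246 -0.04716531 -0.0080239 ]
[0.53130097 0.11300965 0.17581293] [-0.80866251  0.11038454 -2.14157311] [ 0.06443246 -0.04716531 -0.0080239 ]
[0.53130097 0.11300965 0.17581293] [-0.80866251  0.11038454 -2.14157311] [ 0.06443246 -0.04716531 -0.0080239 ]
```

The foot is inside the leaf hole, about 8 mm above the plate. Dragging the leaf towards the plate hole.

{"op": "jog_arm", "data": {"motion": [{"dx":-0.15,"dy":0.09,"dz":0,"turn":0},{"dx":-0.15,"dy":0.09,"dz":0,"turn":0},{"dx":-0.15,"dy":0.08,"dz":0,"turn":0},{"dx":-0.15,"dy":0.08,"dz":0,"turn":0},{"dx":-0.16,"dy":0.08,"dz":0,"turn":0},{"dx":0,"dy":0,"dz":-0.2,"turn":0},{"dx":0,"dy":0,"dz":-0.2,"turn":0},{"dx":0,"dy":0,"dz":0,"turn":0},{"dx":0,"dy":0,"dz":0,"turn":0}]}}

```text
time: 8.93
tool_pos: [0.5237, 0.1171, 0.1717]
tcp_rot: [3.094, 0.545, -0.001]
wrist_force: [0.2, -0.2, -2.0]
width: 0.273
```

{"op": "jog_arm", "data": {"motion": [{"dx":0,"dy":0,"dz":-0.1,"turn":0},{"dx":0,"dy":0,"dz":-0.1,"turn":0},{"dx":0,"dy":0,"dz":-0.1,"turn":0},{"dx":0,"dy":0,"dz":0,"turn":0},{"dx":0,"dy":0,"dz":0,"turn":0}]}}

```text
time: 9.35
tool_pos: [0.5237, 0.1172, 0.1688]
tcp_rot: [-3.094, -0.545, 0.001]
wrist_force: [0.0, -0.1, -1.9]
width: 0.273
```

{"op": "jog_arm", "data": {"motion": [{"dx":0,"dy":0,"dz":-0.1,"turn":0},{"dx":0,"dy":0,"dz":-0.1,"turn":0},{"dx":0,"dy":0,"dz":0,"turn":0},{"dx":0,"dy":0,"dz":0,"turn":0}]}}

```text
time: 9.68
tool_pos: [0.5238, 0.1172, 0.1669]
tcp_rot: [-3.094, -0.545, 0.0]
wrist_force: [-0.6, 0.2, -1.7]
width: 0.272
```

{"op": "jog_arm", "data": {"motion": [{"dx":0,"dy":0,"dz":-0.1,"turn":0},{"dx":0,"dy":0,"dz":0,"turn":0},{"dx":0,"dy":0,"dz":0,"turn":0}]}}

```text
time: 9.93
tool_pos: [0.5238, 0.1172, 0.1659]
tcp_rot: [-3.094, -0.545, 0.0]
wrist_force: [0.4, -0.2, -1.1]
width: 0.279
```

{"op": "jog_arm", "data": {"motion": [{"dx":0,"dy":0,"dz":-0.1,"turn":0},{"dx":0,"dy":0,"dz":-0.1,"turn":0},{"dx":0,"dy":0,"dz":0,"turn":0},{"dx":0,"dy":0,"dz":0,"turn":0}]}}

```text
time: 10.27
tool_pos: [0.5238, 0.1172, 0.1639]
tcp_rot: [3.094, 0.545, -0.0]
wrist_force: [0.3, -0.6, -1.1]
width: 0.272
```

{"op": "jog_arm", "data": {"motion": [{"dx":0,"dy":0,"dz":-0.15,"turn":0},{"dx":0,"dy":0,"dz":-0.15,"turn":0},{"dx":0,"dy":0,"dz":0,"turn":0},{"dx":0,"dy":0,"dz":0,"turn":0}]}}

```text
time: 10.6
tool_pos: [0.5237, 0.1172, 0.1608]
tcp_rot: [3.094, 0.545, -0.001]
wrist_force: [-0.3, -1.2, -1.3]
width: 0.273
```

The pin is about 7 mm into the plate hole with no resistance. Continuing down.

{"op": "jog_arm", "data": {"motion": [{"dx":0,"dy":0,"dz":-0.2,"turn":0},{"dx":0,"dy":0,"dz":-0.2,"turn":0},{"dx":0,"dy":0,"dz":-0.2,"turn":0},{"dx":0,"dy":0,"dz":0,"turn":0},{"dx":0,"dy":0,"dz":0,"turn":0}]}}

```text
time: 11.02
tool_pos: [0.5237, 0.1171, 0.1547]
tcp_rot: [3.094, 0.545, -0.001]
wrist_force: [-0.3, -0.1, -2.6]
width: 0.273
```

{"op": "jog_arm", "data": {"motion": [{"dx":0,"dy":0,"dz":-0.15,"turn":0},{"dx":0,"dy":0,"dz":-0.15,"turn":0},{"dx":0,"dy":0,"dz":-0.15,"turn":0},{"dx":0,"dy":0,"dz":0,"turn":0},{"dx":0,"dy":0,"dz":0,"turn":0}]}}

```text
time: 11.43
tool_pos: [0.5237, 0.1172, 0.1503]
tcp_rot: [3.094, 0.545, -0.001]
wrist_force: [-0.1, -0.7, -1.1]
width: 0.275
```

{"op": "jog_arm", "data": {"motion": [{"dx":0,"dy":0,"dz":-0.15,"turn":0},{"dx":0,"dy":0,"dz":-0.15,"turn":0},{"dx":0,"dy":0,"dz":-0.15,"turn":0},{"dx":0,"dy":0,"dz":0,"turn":0},{"dx":0,"dy":0,"dz":0,"turn":0}]}}

```text
time: 11.85
tool_pos: [0.5232, 0.1173, 0.1455]
tcp_rot: [-3.094, -0.545, 0.002]
wrist_force: [-1.3, 0.4, -0.2]
width: 0.278
```

{"op": "jog_arm", "data": {"motion": [{"dx":0,"dy":0,"dz":-0.15,"turn":0},{"dx":0,"dy":0,"dz":-0.15,"turn":0},{"dx":0,"dy":0,"dz":-0.15,"turn":0},{"dx":0,"dy":0,"dz":-0.15,"turn":0},{"dx":0,"dy":0,"dz":0,"turn":0},{"dx":0,"dy":0,"dz":0,"turn":0}]}}

```text
time: 12.35
tool_pos: [0.5232, 0.1172, 0.1391]
tcp_rot: [-3.094, -0.545, 0.002]
wrist_force: [-2.5, 1.6, -1.1]
width: 0.276
```

{"op": "jog_arm", "data": {"motion": [{"dx":0,"dy":0,"dz":-0.15,"turn":0},{"dx":0,"dy":0,"dz":-0.15,"turn":0},{"dx":0,"dy":0,"dz":-0.15,"turn":0},{"dx":0,"dy":0,"dz":-0.15,"turn":0},{"dx":0,"dy":0,"dz":0,"turn":0},{"dx":0,"dy":0,"dz":0,"turn":0}]}}

```text
time: 12.85
tool_pos: [0.5233, 0.1172, 0.1332]
tcp_rot: [-3.094, -0.545, 0.002]
wrist_force: [-3.9, 1.2, -2.9]
width: 0.276
```

{"op": "jog_arm", "data": {"motion": [{"dx":0,"dy":0,"dz":-0.15,"turn":0},{"dx":0,"dy":0,"dz":-0.15,"turn":0},{"dx":0,"dy":0,"dz":-0.15,"turn":0},{"dx":0,"dy":0,"dz":0,"turn":0},{"dx":0,"dy":0,"dz":0,"turn":0}]}}

```text
time: 13.27
tool_pos: [0.5233, 0.1173, 0.129]
tcp_rot: [-3.094, -0.545, 0.002]
wrist_force: [-3.9, 2.1, -2.4]
width: 0.273
```

{"op": "jog_arm", "data": {"motion": [{"dx":0,"dy":0,"dz":-0.1,"turn":0},{"dx":0,"dy":0,"dz":-0.1,"turn":0},{"dx":0,"dy":0,"dz":0,"turn":0},{"dx":0,"dy":0,"dz":0,"turn":0}]}}

```text
time: 13.6
tool_pos: [0.5234, 0.1173, 0.1273]
tcp_rot: [-3.094, -0.545, 0.002]
wrist_force: [-4.3, 1.5, -0.5]
width: 0.27
```

{"op": "jog_arm", "data": {"motion": [{"dx":0,"dy":0,"dz":-0.1,"turn":0},{"dx":0,"dy":0,"dz":-0.1,"turn":0},{"dx":0,"dy":0,"dz":0,"turn":0},{"dx":0,"dy":0,"dz":0,"turn":0}]}}

```text
time: 13.93
tool_pos: [0.5234, 0.1173, 0.1254]
tcp_rot: [-3.094, -0.545, 0.001]
wrist_force: [-4.1, 1.1, -1.0]
width: 0.277
```

{"op": "jog_arm", "data": {"motion": [{"dx":0,"dy":0,"dz":-0.1,"turn":0},{"dx":0,"dy":0,"dz":0,"turn":0},{"dx":0,"dy":0,"dz":0,"turn":0}]}}

```text
time: 14.18
tool_pos: [0.5234, 0.1173, 0.1242]
tcp_rot: [-3.094, -0.545, 0.002]
wrist_force: [-5.2, 2.1, -1.6]
width: 0.27
```

{"op": "jog_arm", "data": {"motion": [{"dx":0,"dy":0,"dz":-0.05,"turn":0},{"dx":0,"dy":0,"dz":0,"turn":0},{"dx":0,"dy":0,"dz":0,"turn":0}]}}

```text
time: 14.43
tool_pos: [0.5235, 0.1173, 0.1241]
tcp_rot: [-3.094, -0.545, 0.001]
wrist_force: [-5.5, 1.2, 2.2]
width: 0.272
```

{"op": "jog_arm", "data": {"motion": [{"dx":0,"dy":0,"dz":-0.05,"turn":0},{"dx":0,"dy":0,"dz":0,"turn":0},{"dx":0,"dy":0,"dz":0,"turn":0}]}}

```text
time: 14.68
tool_pos: [0.5236, 0.1173, 0.1241]
tcp_rot: [-3.094, -0.545, 0.001]
wrist_force: [-6.0, 1.2, 3.9]
width: 0.273
```

```bash
cat > f.py <<'E'
from h import *
import pickle
from scipy.spatial.transform import Rotation as Ro
s=bot.read_state();print(s['time'],s['tool_pos'],s['wrist_force'],s['width'])
w=cam('wrist');X=cloud(w);ok=w[1]>0;L=X-s['tool_pos'];d=np.hypot(X[...,0]-.520,X[...,1]-.1176)
m=ok&(d<.06)&(d>.024)&(abs(X[...,2]-.104)<.006);print('leaf top',m.sum(),np.median(X[m],0))
m=ok&(d<.0165)&(d>.0125)&(X[...,2]<.125);z=X[m][:,2];print('collar ring z',m.sum(),np.percentile(z,[10,50,90,97]) if len(z) else '')
m=ok&(d<.019)&(X[...,2]>.14);z=X[m][:,2];print('head',m.sum(),np.median(z) if len(z) else '')
save('f%d'%int(s['time']*10),w[0])
E
python3 f.py
```

```text
14.6833 [0.52355344 0.11729373 0.12405846] [-6.01047379  1.23850949  3.90910985] 0.2731949212607459
leaf top 23998 [0.5449097  0.12845069 0.10355088]
collar ring z 863 [0.10897235 0.11131623 0.12271199 0.12454147]
head 12231 0.17110966131048924
```

The descent stopped at TCP z = 0.1241, as predicted for a seated collar, and the force is rising. A little more gentle push with lateral relief, then release.

{"op": "jog_arm", "data": {"motion": [{"dx":-0.03,"dy":0,"dz":-0.05,"turn":0},{"dx":0,"dy":0,"dz":-0.05,"turn":0},{"dx":0,"dy":0,"dz":0,"turn":0},{"dx":0,"dy":0,"dz":0,"turn":0}]}}

```text
time: 15.07
tool_pos: [0.5237, 0.1173, 0.1241]
tcp_rot: [-3.094, -0.545, -0.0]
wrist_force: [-7.6, 0.4, 7.7]
width: 0.273
```

```bash
python3 f.py
```

```text
15.0667 [0.52368385 0.11732265 0.12408119] [-7.61731649  0.41112548  7.70551166] 0.2727971979820073
leaf top 23954 [0.54487312 0.12829833 0.10352124]
collar ring z 855 [0.10900458 0.1121768  0.12280277 0.12439746]
head 12202 0.17201937942125073
```

{"op": "jog_arm", "data": {"motion": [{"dx":0,"dy":0,"dz":0.1,"turn":0},{"dx":0,"dy":0,"dz":0,"turn":0}]}}

```text
time: 15.28
tool_pos: [0.5235, 0.1173, 0.1241]
tcp_rot: [-3.094, -0.545, 0.0]
wrist_force: [-6.0, 0.5, 3.0]
width: 0.274
```

{"op": "jog_arm", "data": {"motion": [{"dx":0,"dy":0,"dz":0,"turn":0},{"dx":0,"dy":0,"dz":0,"turn":0},{"dx":0,"dy":0,"dz":0,"turn":0},{"dx":0,"dy":0,"dz":0,"turn":0},{"dx":0,"dy":0,"dz":0,"turn":0},{"dx":0,"dy":0,"dz":0,"turn":0}], "fingers": 5.5}}

```text
time: 15.78
tool_pos: [0.524, 0.1172, 0.1237]
tcp_rot: [3.094, 0.545, 0.001]
wrist_force: [-0.8, -0.2, -0.5]
width: 0.642
```

{"op": "jog_arm", "data": {"motion": [{"dx":0,"dy":0,"dz":0.5,"turn":0},{"dx":0,"dy":0,"dz":1,"turn":0},{"dx":0,"dy":0,"dz":2,"turn":0},{"dx":0,"dy":0,"dz":2.5,"turn":0},{"dx":0,"dy":0,"dz":2.5,"turn":0},{"dx":0,"dy":0,"dz":1.5,"turn":0},{"dx":-2,"dy":0,"dz":0,"turn":0},{"dx":-2,"dy":0,"dz":0,"turn":0},{"dx":-2,"dy":0,"dz":0,"turn":0},{"dx":0,"dy":0,"dz":0,"turn":0},{"dx":0,"dy":0,"dz":0,"turn":0}]}}

```text
time: 16.7
tool_pos: [0.4634, 0.1173, 0.2247]
tcp_rot: [3.094, 0.546, 0.003]
wrist_force: [0.4, 0.3, -0.7]
width: 0.641
```

```bash
python3 f.py
python3 - <<'E'
from h import *
import pickle
w=cam('wrist');b=cam('scene');X=cloud(w);d=np.hypot(X[...,0]-.520,X[...,1]-.1176)
for lo,hi in((.146,.17),):
    m=(w[1]>0)&(d<.03)&(X[...,2]>lo)&(X[...,2]<hi);print('head',m.sum(),X[m].mean(0),cv2.minAreaRect(X[m][:,:2].astype(np.float32)))
can=np.zeros((480,800,3),np.uint8)
can[:300,:400]=cv2.resize(w[0],(400,300))
can[:,400:]=cv2.resize(b[0][140:380,225:425],None,fx=2,fy=2,interpolation=cv2.INTER_CUBIC)
save('end',can)
E
```

```text
16.7 [0.4634316  0.11730119 0.22466245] [ 0.36020855  0.29045606 -0.71530207] 0.6409159447633338
leaf top 17696 [0.52698834 0.11909877 0.10364515]
collar ring z 328 [0.10903133 0.10996662 0.11114793 0.12070059]
head 1717 0.1556566210684744
head 1691 [0.5204682  0.11772081 0.15544142] ((0.5202480554580688, 0.11726406216621399), (0.023664509877562523, 0.024186821654438972), 19.993637084960938)
```

View pics/end.png

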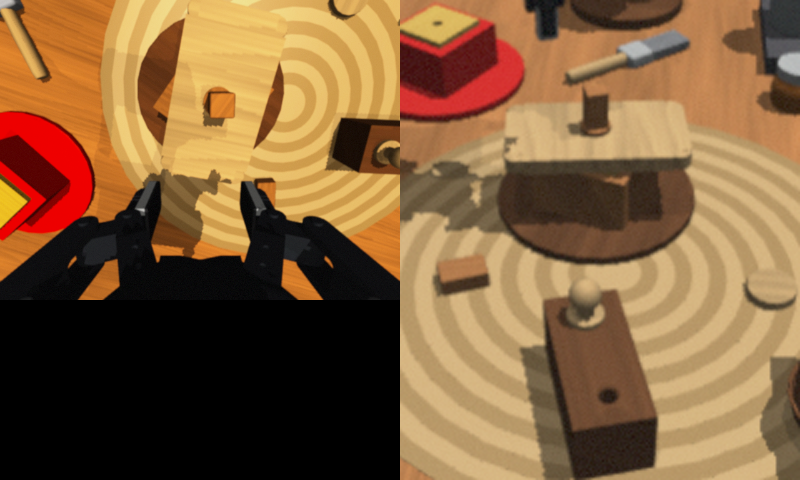

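The pin stands upright in the leaf. Its head top at 0.1556 m is the leaf top (0.1036 m) plus 52 mm, so the collar is flush. The ball peg, offcut and coaster look undisturbed, so I'm handing in.

```bash
python3 -c "
from h import *
print(bot.finish_job())"
```

```text
the job is handed in; nothing more can be done
None
```

The pin now holds the leaf to the stand with its collar flush on the leaf. The job was handed in at about 17 s of the 72 s allowed, with the gripper open and clear.

- **What I did:** I lifted the square-headed pin out of the rack and put its foot into the leaf hole. I then dragged the leaf about 9 mm to where the plate hole showed through it. The pin went down at the first try in small steps. I pressed it home with about 8 N on the stand, plus up to 8 N sideways.
- **Last checks that passed:**
  - The pin head's top measured 0.1556 m against the leaf's top at 0.1036 m, which is the 52 mm of a seated collar.
  - The collar's top was 6 mm above the leaf.
  - The pin stayed upright after release.
  - The rack, ball-headed peg, offcut and coaster look undisturbed in the last picture.
- **What failed or disagreed:**
  - The first two move calls were refused because each row needs all four numbers.
  - The top and scene cameras disagreed by about 12 mm in y on the centre of the stand's foot. I used the wrist camera's view through the leaf hole instead.
  - The spring catch gave no clear rise in vertical force, only 4 to 6 N sideways as the pin went down.

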